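# Swing the bench magnifier over the shell dish

### The arm

A 6-joint arm with a two-finger parallel gripper is mounted at the origin on a cart in front of the work surface, level with it; the furniture and walls round the work are solid. World frame = base frame: x ahead of the robot, y to its left, z up, the work surface at z = 0. Lengths are in m, angles in rad, forces in N, time in s.
With the tool pointing down it reaches from about 0.375 to 0.975 m from the base axis. Payload 3.8 kg.
Tool frame: the origin (TCP) lies on the centre line of the jaws, within the pads' length; the fingertips stand 17 mm ahead of it and the grasp point (between the pads) lies 2 mm behind it (bot.tip_extent is the distance from the TCP to the fingertips, in m); z points along the fingers, y is the line along which they close (so a half turn about z gives the same grasp; the last joint's range is limited). The gripper opens to 85 mm and grips with 20 to 120 N. Pads are 22 mm wide; open, the fingers measure 114 mm over their backs; the gripper's body (76 mm by 85 mm) begins 54 mm behind the grasp point. The pads swing forward as they close: fully open they stand 13 mm farther back than shut.
Start: joints at [-1.172, 0.264, 1.604, -0, 1.274, -0.037], TCP at [0.285, -0.612, 0.248] pointing down, gripper open.
Joint ranges: [-2.63, 2.63], [-0.94, 2.18], [0.31, 2.57], [-1.31, 4.45], [0, 2.66], [-2.55, 2.55]. Speed limits (rad/s): [2.57, 2.57, 3.14, 3.14, 3.14, 3.14].

### API

Orientations are given as a rotation vector (axis times angle).
In Python, from workcell import readout, read_camera, finish_job, bot gives the robot as it stands.
- The arm moves only by the tool jog_arm, never from a script. Its argument "deltas" is one flat list of numbers, 7 for each row, row after row: the shift along the tool's x, y, z in m, then the turn, a rotation vector about the tool's x, y, z in degrees, then the gripper command: -1 is shut, 1 is fully open, values between are in proportion. A call has 1 to 8 rows; each row is the pose to reach, as a shift and turn from the pose commanded when the call began, along the tool's axes at that moment; what a row does not reach only later rows make up. A row lasts 1/10 s, in which the tool goes at most 50 mm and 8.59 degrees, less where a joint would pass 70% of its speed; a pose out of reach is approached as far as the arm can. A call with a gripper value outside its range is refused whole. The fingers move at their own pace and stop on an object; "squeeze" is the grip in N (left out, the last holds). Time passes only in rows, so rows that repeat a pose let the fingers close. It gives the time, the measured TCP pose, the force, the opening and the grip force at its end, in the units of the state.
- readout.read_state(): the state, without advancing time (a new reading comes with each control period).
- read_camera(name): name is "scene" or "top" or "wrist"; returns a dict with "color" (384x512x3 uint8, blue, green, red), "fx", "fy", "cx", "cy" (pixels), "origin" and "attitude" of the camera in the world. Camera axes: x right, y down, z forward; pixel columns grow to the right and rows downward; lengths in m; the calibration is good to about 2 mm. The wrist camera is an equidistant fisheye: a pixel r from the principal point sees the ray r / f radians off the axis. A picture is of the moment at which its call begins. There is no depth.
- finish_job(): hands the job in; it is judged then, once.
The state is a dict: "time": time; "q": joint angles; "joint_vel": joint speeds; "joint_torque": joint torques, N m; "tool_pos": TCP position; "tcp_rot": TCP orientation; "wrist_force": force on the tool from outside, world axes, zero at the start; "torque": the same for the moment, N m; "width": opening from 0.0 (shut) to 1.0 (fully open); "grip_force": force on a finger pad.
Only numpy, scipy, OpenCV 4.12 (cv2) and the standard library are available. Lean on these libraries where they do the work, as an engineer would, in place of code of your own. Each camera call takes 0.05 s, during which the arm holds its last target. There are 200 camera calls.

### The job

Swing the arm of the bench magnifier by its upright handle until the lens is centred over the shell-shaped dish beside it, ready for looking for cracks, and let go of it there. Leave the dish where it lies.

Things in the scene. Friction and masses are not known exactly. Their poses are not given: they have to be found in the camera images.
- magnifier_arm: Swinging arm of the bench magnifier: a steel bar with a round framed lens, level, 130 mm above the table, on a fixed pillar with a round foot (124 mm across). Origin on the vertical pivot axis at the arm's mid-height; bar and lens lie along its own -x, z is up. It only turns about the pivot; about 1.2 N sideways at the handle moves it, and friction holds it where it is released.
- lens (a point): Centre of the lens, 190 mm from the pivot axis along the arm's -x; the lens with its dark frame measures 103 mm across and 9 mm thick.
- handle (a point): Middle of the arm's upright black round handle, 18 mm in diameter, 250 mm from the pivot axis along the arm's -x, just beyond the lens frame. The handle stands free from about 5 mm above the lens centre's height to 56 mm above it; this point is 30 mm above it (160 mm above the table).
- dish_mid (a point): Centre, half-way up, of the loose shell-shaped fluted ceramic dish, 78 x 108 x 42 mm, lying on the table on the circle that the lens swings over (within about 10 mm of it). A clay lump and a plaster tile mould lie on the same circle and are not wanted.
Things that resemble listed ones, but are neither listed nor needed, are in the scene too. Leave any pink look-alike of the part that bears dish_mid alone.

How it is judged:
At the end, for the whole second after the job is handed in: Seen from above, the lens centre stands within 20 mm of the dish's centre and stays there (horizontal distance between lens and dish_mid below 0.02 m); the robot touches nothing.
It fails at once if the dish is moved more than 15 mm from where it lay (distance of dish_mid from where it was at the start of the episode above 0.015 m).
It also fails if it takes over 40 s, if anything falls off the work surface, if the arm or the gripper's body presses on something with over 40 N, if the wrist force passes 120 N, or if a joint passes its speed limit or range.

## Working session

There is one attempt and no reset: what is moved stays moved. The work goes in short steps, Python scripts to look and compute and a tool call to move; the robot and the scene stay as the last step left them, time stands still between calls to the robot, and variables do not carry over. Pictures are saved under pics/ and viewed, at most 10 in all, crops included, and the job is handed in when it is done.

Besides the shell and the picture viewer there is one more tool, called after ">>>" by a JSON object that holds its "fn" and its "kwargs". jog_arm: Moves the arm, as the interface text tells. Its arguments: {"type":"object","properties":{"deltas":{"type":"array"},"squeeze":{"type":"number"}},"required":["deltas"]}

```bash
mkdir -p pics
cat > h.py <<'E'
import numpy as np, cv2
from workcell import readout, read_camera, finish_job, bot
def save(n,f):
    c=read_camera(n); cv2.imwrite(f,c["color"]); return c
def R(c):
    a=np.array(c["attitude"],float)
    return a if a.shape==(3,3) else cv2.Rodrigues(a)[0]
def ray(c,u,v,z):
    d=R(c)@np.array([(u-c["cx"])/c["fx"],(v-c["cy"])/c["fy"],1.]);o=np.array(c["origin"])
    return o+d*(z-o[2])/d[2]
def proj(c,p):
    q=R(c).T@(np.array(p)-c["origin"]);return c["fx"]*q[0]/q[2]+c["cx"],c["fy"]*q[1]/q[2]+c["cy"]
E
python3 - <<'E'
from h import *
for n in ("top","scene"):
    c=save(n,f"pics/{n}0.png"); print(n,c["origin"],c["attitude"],c["fx"],c["fy"],c["cx"],c["cy"])
print(readout.read_state())
E
```

```text
top [ 0.42552527 -0.02912065  0.9811581 ] [-2.12471723  2.16589212 -0.09862454] 425.1006265992177 425.1006265992177 246.6964452794407 197.83435069703862
scene [0.25411241 0.47793409 0.74587976] [-0.69904537  2.67794597 -1.06444334] 463.6010985692935 463.6010985692935 256.4903395728311 202.15040256909776
{'time': 0.1, 'q': array([-1.17192038e+00,  2.64695214e-01,  1.60525950e+00, -2.58360300e-05,
        1.27372364e+00, -3.68896018e-02]), 'joint_vel': array([ 0.00165715, -0.00091841, -0.00244162, -0.00102693, -0.00029181,
       -0.00081848]), 'joint_torque': array([ 3.89930174e-04, -5.16708827e+01, -3.68590987e+01, -5.10183486e-05,
        6.33084230e-03, -2.20622803e-05]), 'tool_pos': array([ 0.28466766, -0.61132704,  0.24706287]), 'tcp_rot': array([-3.06531551e+00, -6.78664993e-01,  6.27489694e-04]), 'wrist_force': array([-0.27266862, -0.17245655, -0.02275744]), 'torque': array([ 0.04439661, -0.03581889,  0.05039118]), 'grip_force': 0.0, 'width': 0.9965575551023125}
```

View pics/top0.png

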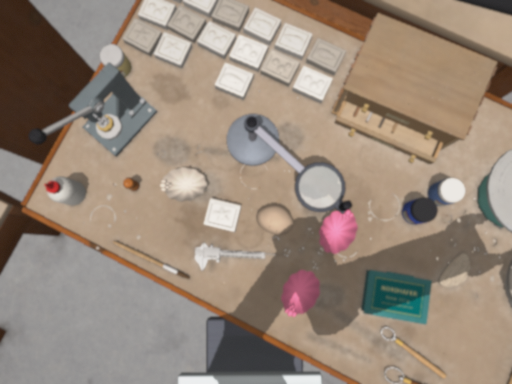

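View pics/scene0.png

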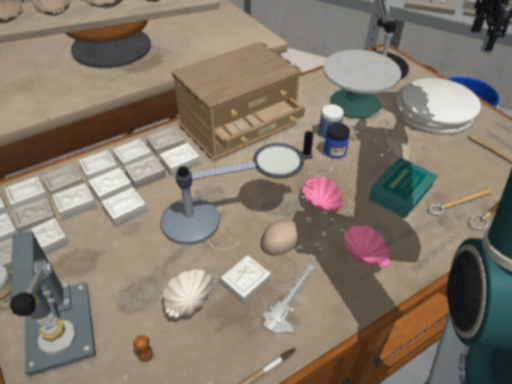

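Top view: the magnifier's foot is at (252,139), the lens at (320,186) and the handle at (346,206). Shell candidates are the cream one (184,183), pink (338,230) and pink (300,292). The pink ones are look-alikes to leave alone, so the cream ceramic shell is the dish. The clay lump is at (274,219) and the tile at (222,214).

Run:
```python
from h import *
c=save("top","pics/t1.png"); s=save("scene","pics/s1.png")
crop=c["color"][95:245,150:370]; cv2.imwrite("pics/crop.png",cv2.resize(crop,None,fx=3.6,fy=3.6,interpolation=cv2.INTER_CUBIC))
print("foot",ray(c,251,139,.01),"pillar top",ray(c,252,122,.15))
L=ray(c,320,186,.13);print("lens",L, ray(s,278,160,.13))
print("handle top",ray(c,346,206,.186), ray(s,308,133,.186))
print("dish",ray(c,184,183,.021),ray(s,187,294,.021))
P=ray(c,251,139,.01);D=ray(c,184,183,.021)
print(np.hypot(*(L-P)[:2]),np.hypot(*(D-P)[:2]))
for n,u,v in(("clay",274,219),("tile",222,214),("pink",338,230)):
    X=ray(c,u,v,.02);print(n,X,np.hypot(*(X-P)[:2]))
print(cv2.Rodrigues(readout.read_state()["tcp_rot"])[0])
```

```text
foot [ 0.6822389  -0.01442418  0.01      ] pillar top [ 0.68023614 -0.01920753  0.15      ]
lens [ 0.55003708 -0.15338742  0.13      ] [ 0.54853885 -0.15279536  0.13      ]
handle top [ 0.50306081 -0.19208839  0.186     ] [ 0.50720386 -0.19371693  0.186     ]
dish [0.57973829 0.14115569 0.021     ] [0.57735133 0.14003895 0.021     ]
0.19180226030579764 0.18631014363049198
clay [ 0.49303961 -0.06311557  0.02      ] 0.19536433999214914
tile [0.50671285 0.054552   0.02      ] 0.1885924444304432
pink [ 0.46554121 -0.20583406  0.02      ] 0.289129092618694
[[ 9.06545604e-01  4.22107512e-01 -5.62962682e-04]
 [ 4.22107884e-01 -9.06544635e-01  1.32624431e-03]
 [ 4.94668841e-05 -1.43993193e-03 -9.99998962e-01]]
```

View pics/crop.png

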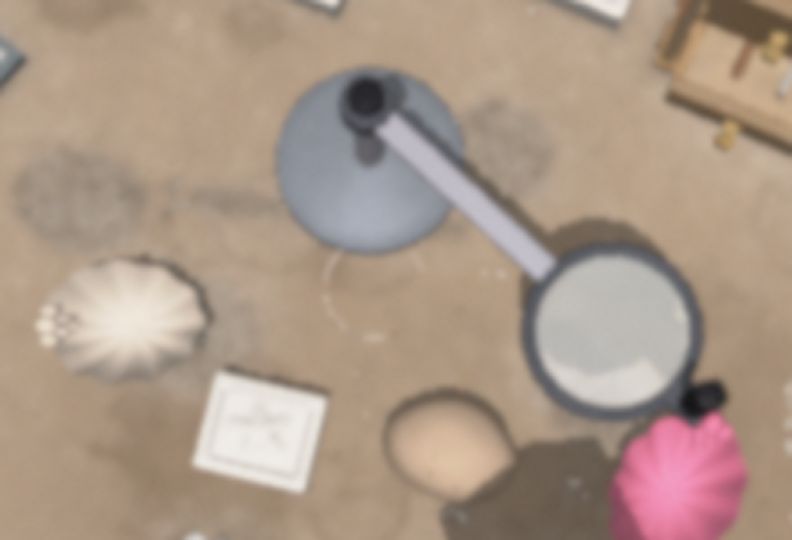

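The crop confirms the cream fluted shell, centre (184.4,183.9), as the dish. It lies 186 mm from the pivot, near the lens circle (190 mm). The lens is measured at 192 mm from the pivot, consistent. Next I work out the approach.

```bash
cat >> h.py <<'E'
from scipy.spatial.transform import Rotation as Ro
P=np.array([.681,-.016]); DISH=np.array([.5785,.1405])
def deltas(targets):
    s=readout.read_state(); R0=Ro.from_rotvec(s["tcp_rot"])
    for x,y,z,yaw in targets:
        d=R0.inv().apply(np.array([x,y,z])-s["tool_pos"])
        T=Ro.from_euler("ZX",[yaw,180],degrees=True)
        print(np.round(d,3).tolist(),np.round(np.degrees((R0.inv()*T).as_rotvec()),1).tolist())
E
python3 - <<'E'
from h import *
deltas([(.507,-.195,.245,46),(.507,-.195,.160,46)])
E
```

```text
[0.377, -0.284, 0.003] [-0.1, -0.0, -21.0]
[0.377, -0.284, 0.088] [-0.1, -0.0, -21.0]
```

>>> {"fn": "jog_arm", "kwargs": {"deltas": [0.047,-0.035,0,0,0,-3,1,0.094,-0.071,0,0,0,-6,1,0.141,-0.106,0,0,0,-9,1,0.188,-0.142,0,0,0,-12,1,0.235,-0.177,0,0,0,-15,1,0.282,-0.213,0,0,0,-18,1,0.33,-0.248,0,0,0,-21,1,0.36,-0.271,0,0,0,-21,1], "squeeze": 20}}

```text
time: 1.0
tool_pos: [0.4735, -0.257, 0.2483]
tcp_rot: [2.891, 1.228, 0.0]
wrist_force: [1.9, -0.1, 1.1]
width: 0.999
grip_force: 0.0
```

>>> {"fn": "jog_arm", "kwargs": {"deltas": [0,0,0,0,0,0,1,0,0,0,0,0,0,1]}}

```text
time: 1.2
tool_pos: [0.4734, -0.2578, 0.2482]
tcp_rot: [2.89, 1.231, -0.001]
wrist_force: [0.1, -0.6, -0.8]
width: 0.998
grip_force: 0.0
```

Run:
```python
from h import *
w=save("wrist","pics/w1.png"); c=save("top","pics/t2.png")
print(readout.read_state()["tool_pos"],w["origin"],w["attitude"],w["fx"],w["cx"],w["cy"])
deltas([(.507,-.195,.245,46),(.507,-.195,.160,46)])
# predicted fisheye pixel of handle top and lens
for p in ((.507,-.195,.186),(.55,-.153,.13)):
    q=R(w).T@(np.array(p)-w["origin"]);r=np.hypot(q[0],q[1]);t=np.arctan2(r,q[2])*w["fx"]
    print(w["cx"]+t*q[0]/r,w["cy"]+t*q[1]/r)
```

```text
[ 0.47268696 -0.25960925  0.24819239] [ 0.52353179 -0.20464658  0.37355095] [ 2.66030507 -1.07227259 -0.15417147] 297.3186396354542 258.74459518172756 195.13572232103897
[0.07, -0.02, 0.003] [0.0, 0.0, -0.0]
[0.07, -0.02, 0.088] [0.0, 0.0, -0.0]
228.51801775764932 116.42311812663554
237.4594167693963 42.55062726931919
```

View pics/w1.png

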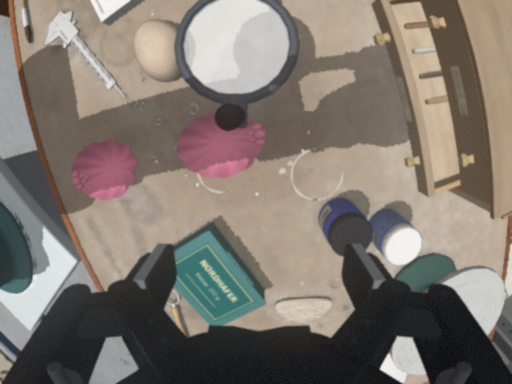

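The wrist view shows the handle top at (230,117), against a prediction of (228.5,116.4), so the estimate holds. I'll move over it, descend and close loosely around the handle.

>>> {"fn": "jog_arm", "kwargs": {"deltas": [0.035,-0.01,0,0,0,0,1,0.07,-0.02,0,0,0,0,1,0.07,-0.02,0,0,0,0,1,0.07,-0.02,0.03,0,0,0,1,0.07,-0.02,0.06,0,0,0,1,0.07,-0.02,0.086,0,0,0,1,0.07,-0.02,0.086,0,0,0,0,0.07,-0.02,0.086,0,0,0,-0.45]}}

```text
time: 2.1
tool_pos: [0.5066, -0.1961, 0.1622]
tcp_rot: [-2.893, -1.223, 0.002]
wrist_force: [0.9, -0.1, -0.5]
width: 0.688
grip_force: 0.0
```

>>> {"fn": "jog_arm", "kwargs": {"deltas": [0,0,0,0,0,0,-0.45,0,0,0,0,0,0,-0.45,0,0,0,0,0,0,-0.45]}}

```text
time: 2.4
tool_pos: [0.5082, -0.1953, 0.1638]
tcp_rot: [2.891, 1.226, 0.003]
wrist_force: [-0.7, 0.5, -0.4]
width: 0.274
grip_force: 0.0
```

```bash
cat > arc.py <<'E'
from h import *
import sys
a0,a1,n=map(float,sys.argv[1:4]); s=readout.read_state(); print(s["tool_pos"],s["width"],s["grip_force"],s["wrist_force"])
T=[]
for a in np.linspace(a0,a1,int(n)+1)[1:]:
    yaw=46-63*(226.3-a)/103.2; t=np.radians(a)
    T.append((P[0]+.25*np.cos(t),P[1]+.25*np.sin(t),.161,yaw))
deltas(T)
E
python3 - <<'E'
from h import *
s=readout.read_state(); w=save("wrist","pics/w2.png")
print(np.degrees(np.arctan2(*(DISH-P)[::-1])),np.degrees(np.arctan2(*(s["tool_pos"][:2]-P)[::-1]))%360)
E
python3 arc.py 226.3 192 8
```

```text
123.22287730617563 226.05003141359865
[ 0.50804933 -0.19506548  0.16356754] 0.27348311273759357 0.0 [-0.34436895  0.17225178 -0.06889171]
[-0.0, -0.017, 0.003] [0.1, -0.0, 2.6]
[0.002, -0.036, 0.002] [0.1, -0.0, 5.2]
[0.005, -0.054, 0.002] [0.1, -0.0, 7.8]
[0.01, -0.072, 0.002] [0.1, -0.1, 10.4]
[0.016, -0.09, 0.002] [0.1, -0.1, 13.1]
[0.023, -0.107, 0.002] [0.1, -0.1, 15.7]
[0.032, -0.124, 0.002] [0.1, -0.1, 18.3]
[0.042, -0.14, 0.002] [0.1, -0.1, 20.9]
```

View pics/w2.png

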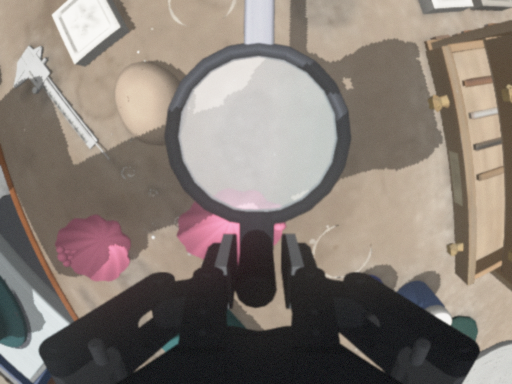

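The handle at (257,260) sits between the fingers with a small gap and nothing is touching. Starting the swing.

>>> {"fn": "jog_arm", "kwargs": {"deltas": [0,-0.017,0.001,0,0,2.6,-0.45,0.002,-0.036,0.001,0,0,5.2,-0.45,0.005,-0.054,0.001,0,0,7.8,-0.45,0.01,-0.072,0.001,0,0,10.4,-0.45,0.016,-0.09,0.001,0,0,13.1,-0.45,0.023,-0.107,0.001,0,0,15.7,-0.45,0.032,-0.124,0.001,0,0,18.3,-0.45,0.042,-0.14,0.001,0,0,20.9,-0.45]}}

```text
time: 3.25
tool_pos: [0.4361, -0.0669, 0.1621]
tcp_rot: [3.066, 0.679, 0.003]
wrist_force: [0.9, -1.3, 0.1]
width: 0.275
grip_force: 0.8
```

```bash
python3 arc.py 192 158 8
```

```text
[ 0.43607515 -0.06685423  0.16214191] 0.2745434768016494 0.7935415953397751 [ 0.94653708 -1.33723639  0.14337229]
[0.005, -0.017, 0.001] [0.1, -0.1, 2.5]
[0.011, -0.034, 0.001] [0.1, -0.1, 5.1]
[0.018, -0.051, 0.001] [0.1, -0.1, 7.7]
[0.027, -0.068, 0.001] [0.1, -0.1, 10.3]
[0.037, -0.083, 0.001] [0.1, -0.1, 12.9]
[0.048, -0.098, 0.001] [0.1, -0.1, 15.5]
[0.06, -0.112, 0.001] [0.1, -0.1, 18.1]
[0.073, -0.125, 0.001] [0.1, -0.1, 20.7]
```

>>> {"fn": "jog_arm", "kwargs": {"deltas": [0.005,-0.017,0,0,0,2.5,-0.45,0.011,-0.034,0,0,0,5.1,-0.45,0.018,-0.051,0,0,0,7.7,-0.45,0.027,-0.068,0,0,0,10.3,-0.45,0.037,-0.083,0,0,0,12.9,-0.45,0.048,-0.098,0,0,0,15.5,-0.45,0.06,-0.112,0,0,0,18.1,-0.45,0.073,-0.125,0,0,0,20.7,-0.45]}}

```text
time: 4.05
tool_pos: [0.4492, 0.0776, 0.1619]
tcp_rot: [3.139, 0.118, 0.001]
wrist_force: [1.3, -2.2, -0.1]
width: 0.277
grip_force: 0.9
```

```bash
python3 arc.py 158 123.2 8
```

```text
[0.44924534 0.07758256 0.1619023 ] 0.2774674909037512 0.9240272082388401 [ 1.26209927 -2.20143378 -0.13283492]
[0.009, -0.017, 0.001] [0.0, -0.1, 2.7]
[0.019, -0.033, 0.001] [0.0, -0.1, 5.3]
[0.031, -0.048, 0.001] [0.0, -0.1, 8.0]
[0.043, -0.062, 0.001] [0.0, -0.1, 10.6]
[0.057, -0.075, 0.001] [0.0, -0.1, 13.3]
[0.072, -0.087, 0.001] [0.0, -0.1, 15.9]
[0.087, -0.098, 0.001] [0.0, -0.1, 18.6]
[0.103, -0.108, 0.001] [0.0, -0.1, 21.2]
```

>>> {"fn": "jog_arm", "kwargs": {"deltas": [0.009,-0.017,0,0,0,2.7,-0.45,0.019,-0.033,0,0,0,5.3,-0.45,0.031,-0.048,0,0,0,8.0,-0.45,0.043,-0.062,0,0,0,10.6,-0.45,0.057,-0.075,0,0,0,13.3,-0.45,0.072,-0.087,0,0,0,15.9,-0.45,0.087,-0.098,0,0,0,18.6,-0.45,0.103,-0.108,0,0,0,21.2,-0.45]}}

```text
time: 4.85
tool_pos: [0.5439, 0.1929, 0.1617]
tcp_rot: [3.107, -0.461, 0.0]
wrist_force: [-0.5, -3.1, 1.3]
width: 0.277
grip_force: 1.3
```

>>> {"fn": "jog_arm", "kwargs": {"deltas": [0,0,0,0,0,0,-0.45,0,0,0,0,0,0,-0.45]}}

```text
time: 5.05
tool_pos: [0.5433, 0.1926, 0.1614]
tcp_rot: [3.108, -0.457, -0.0]
wrist_force: [1.0, -0.9, -0.7]
width: 0.274
grip_force: 0.0
```

Run:
```python
from h import *
s=readout.read_state();print(s["tool_pos"],s["q"])
print(np.degrees(np.arctan2(*(s["tool_pos"][:2]-P)[::-1])))
c=save("top","pics/t3.png"); k=save("scene","pics/s3.png"); L=P+.19*np.array([np.cos(np.radians(123.2)),np.sin(np.radians(123.2))])
print(proj(c,(*L,.13)),proj(k,(*L,.13)))
cv2.imwrite("pics/m3.png",np.hstack([cv2.resize(i["color"][a:a+200,b:b+200],(400,400),interpolation=cv2.INTER_CUBIC) for i,a,b in((c,80,90),(k,150,100))]))
```

```text
[0.54331308 0.19264068 0.16140629] [ 2.97539661e-01  1.49376242e-01  1.90799281e+00 -2.15519363e-05
  1.08456399e+00  2.16049863e+00]
123.42176478560287
(np.float64(173.68502786713196), np.float64(176.09330966826437)) (np.float64(179.49216049262918), np.float64(259.34065310096935))
```

View pics/m3.png

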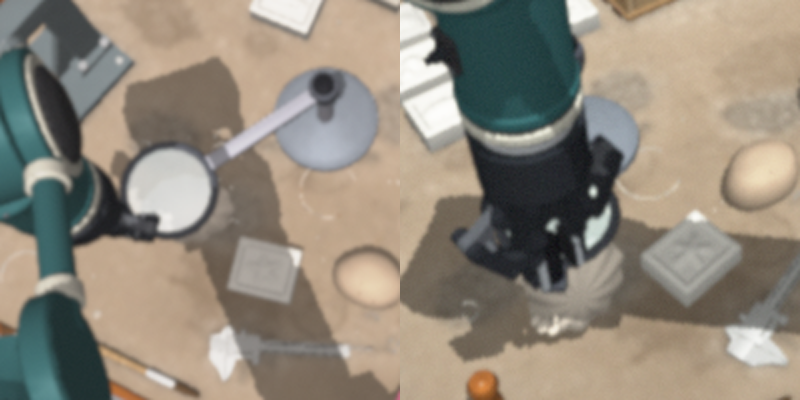

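Top view: the lens is at (175,175), within about 3 mm of the target projection (173.7,176.1). Releasing and lifting straight up.

>>> {"fn": "jog_arm", "kwargs": {"deltas": [0,0,0,0,0,0,0.3,0,0,0,0,0,0,0.3,0,0,0,0,0,0,0.3,0,0,-0.03,0,0,0,0.3,0,0,-0.06,0,0,0,0.3,0,0,-0.1,0,0,0,0.3,0,0,-0.12,0,0,0,0.3,0,0,-0.12,0,0,0,0.3]}}

```text
time: 5.95
tool_pos: [0.5457, 0.1931, 0.2862]
tcp_rot: [-3.104, 0.459, -0.012]
wrist_force: [0.9, -0.3, 0.6]
width: 0.649
grip_force: 0.0
```

>>> {"fn": "jog_arm", "kwargs": {"deltas": [-0.05,0,0,0,0,0,0.3,-0.09,0,0,0,0,0,0.3,-0.12,0,0,0,0,0,0.3,-0.12,0,0,0,0,0,0.3]}}

```text
time: 6.35
tool_pos: [0.4248, 0.2275, 0.2795]
tcp_rot: [3.107, -0.456, -0.005]
wrist_force: [0.7, 1.0, -0.7]
width: 0.65
grip_force: 0.0
```

Run:
```python
from h import *
print(readout.read_state()["tool_pos"])
c=save("top","pics/t4.png"); k=save("scene","pics/s4.png")
cv2.imwrite("pics/m4.png",np.hstack([cv2.resize(i["color"][a:a+200,b:b+200],(400,400),interpolation=cv2.INTER_CUBIC) for i,a,b in((c,80,90),(k,150,100))]))
```

```text
[0.42483644 0.22749089 0.27945754]
```

View pics/m4.png

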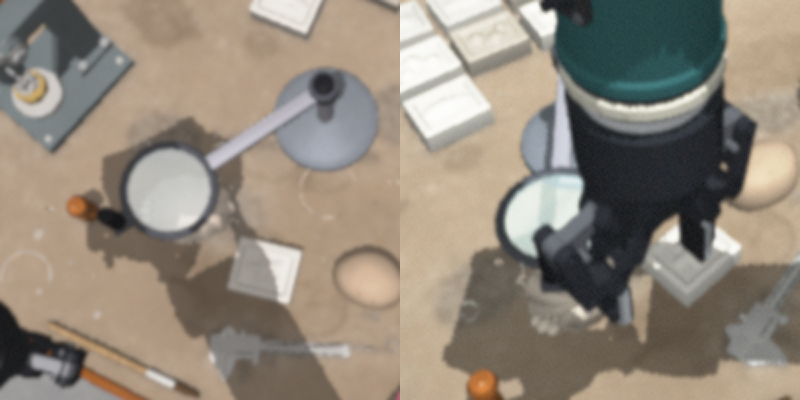

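The lens is at px (174.5,175.5), about 2 mm off target, the dish is undisturbed, and the gripper is clear.

Run:
```python
from h import *
c=read_camera("top"); print(ray(c,174.5,175.5,.13)[:2]-DISH); print(finish_job())
```

```text
[-0.00034682  0.00081666]
the job is handed in; nothing more can be done
None
```

The magnifier lens is centred over the cream shell dish, about 1 mm off by the last top-camera check. I released the handle and backed the gripper clear. The dish looked unmoved, and I handed the job in at about 6.5 s; no verdict was returned.

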